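# Unclamp a polished spigot and show its flange to the inspection camera

### The job

Take the slot key out of its pot and with it (not with the fingers) turn the hold-down clamp's screw head a quarter turn counter-clockwise, so that the clamp finger swings off the flanged aluminium tube; then stand the key upright back in its pot and let go of it. Then lift the tube out of its fixture and hold it up in front of the inspection camera: flanged face towards the lens and square to it, centred on the lens axis, 120 mm from the lens. Finish still holding it there, still, in the gripper alone, the camera untouched and everything else on the table left where it is.

Things in the scene. Friction and masses are not known exactly. Their poses are not given: they have to be found in the camera images.
- spigot: Aluminium tube 110 mm long, 34 mm outside diameter, with a round flange 54 mm in diameter, 10 mm thick at one end (dark bore, four dark holes in its face); 0.1 to 0.2 kg. Origin on its axis at mid-length; +x points to the flanged end: face at x = 55 mm, plain end at x = -55 mm. It starts level in the fixture, axis 55 mm above the table. Grip it from above, fingers across it, at x = 2 mm.
- spigot_face (a point): Centre of the spigot's flanged face, the face that must look at the lens.
- fixture: Fixed steel fixture carrying the spigot: base plate 220 x 110 x 12 mm, two grey V supports 10 mm thick centred at x = -30 and 34 mm (46 mm wide; the fingers go down between them), an end stop before the flange (top 45 mm above the table), a clamp post at x = -85 mm. Origin on the table under the spigot's middle; +x runs along the spigot to its flange.
- hold_down: Steel hold-down on the clamp post; turns about its vertical z. Origin on that axis, 74 mm above the table. +x points along its clamp finger (12 mm wide, 8 mm high, reaching 50 mm from the axis). A boss 28 mm in diameter ends 12 mm above the origin; on it stands the screw head: an upright bar (tang) 28 mm long along x, 8 mm thick along y, its top 24 mm above the origin.
- clamp (a joint): Angle of the hold-down (rad). Near 0 (start -0.1 to 0.2): the finger lies over the plain end of the tube. Grows counter-clockwise seen from above; 1.57 is a quarter turn, finger square to the tube and clear of it; stop at 1.75. It stays where it is left (about 0.12 N m of friction).
- key: Slot key, 110 mm tall, 0.22 kg, standing in the pot. Origin at the centre of its foot, +z up. Foot: steel, 34 x 34 mm, 23 mm tall, with an open slot along its x, 13 mm wide and 13 mm deep, that drops over the clamp's tang (turning play 0.18 rad). Above it a thin shaft, then a black handle 22 x 22 mm, faces along key x and y, 60 to 110 mm above the origin: grip it at 85 mm.
- pot: Fixed square open steel pot for the key, 56 x 56 mm outside, 48 mm inside, 40 mm tall, sides along its x and y. Origin on the table at its centre; floor about 4 mm above the table. It may stand to the left or to the right of the fixture.
- cam_head: Head of the inspection camera (grey box, black lens barrel, white ring 66 mm in diameter), on a fixed stand. Origin at the centre of the lens front, about 300 mm above the table. It looks along its own -x axis, which is tilted 0.4 rad (23 degrees) downwards towards the robot's side, so the spigot's +x must point the same way as the head's +x.
- view (a point): The point 120 mm in front of the lens on the camera's axis, about 253 mm above the table, where the centre of the flanged face must be.
- cam_stand: The camera's fixed stand: 140 x 140 x 15 mm foot and a 22 mm post, 375 mm tall, behind the lens. Origin on the table straight under the lens, 100 mm before the foot's centre.
- flanged_stub: Bystander: shorter flanged tube standing on its flange, 54 mm in diameter, 75 mm tall, origin under it. Leave it.
- collar: Bystander: aluminium sleeve standing on end, 52 mm in diameter, 70 mm tall, origin under it. Leave it.
- tin: Bystander: aluminium tin, 60 mm in diameter, 75 mm tall, origin under it; it stands in the other of the pot's two possible areas. Leave it.
- compound_bar: Bystander: bar of polishing compound 110 x 40 x 35 mm lying left of the fixture, origin under it. Leave it.
- cooler: Bystander: oil cooler block 120 x 100 x 100 mm with an upright tube to 220 mm, at the far right, origin under the block. Leave it.
- wrench: Bystander: spanner lying at the right. Leave it.
Not all that is in view belongs to the job. Leave any yellow look-alike of the spigot alone. Of the things that look like the key, the smallest one is meant.

How it is judged (in metres and radians):
On the way, in this order (a step that is already met when the one before it is completed fails the run):
1. the clamp has been turned a quarter turn (past 1.0 rad) by the key standing on its head, the tube still in the fixture (value of joint clamp above 1 rad and horizontal distance between key and hold_down below 0.015 m and z of key in the frame of hold_down below 0.02 m and z of spigot in the frame of fixture below 0.065 m), for 0.1 s.
2. the key stands in its pot again, let go (x of key in the frame of pot between -0.016 and 0.016 m and y of key in the frame of pot between -0.016 and 0.016 m and z of key in the frame of pot below 0.012 m and angle between key's own z axis and vertical below 0.15 rad and contact force between the fingers and key below 0.1 N and linear speed of key below 0.03 m/s), for 0.2 s.
3. the flanged face is held before the lens (distance between spigot_face and view below 0.02 m and angle between the x axis of spigot and the x axis of cam_head, either way round below 0.2 rad and x of spigot in the frame of cam_head below -0.15 m and height (world z) of spigot above 0.15 m and contact force between the fingers and spigot above 1 N and linear speed of spigot below 0.03 m/s and angular speed of spigot below 0.2 rad/s and contact force between spigot and cam_stand below 0.1 N and contact force between spigot and fixture below 0.1 N and contact force between spigot and key below 0.1 N), for 0.3 s.
At the end, for the whole second after the job is handed in: Spigot held still in the fingers alone, over 150 mm up, flange to the lens, face centre within 20 mm of the point 120 mm before the lens, axis within 0.2 rad of the camera's; clamp past 1.0 rad; key upright (0.15 rad) in its pot, foot within 16 mm of centre and 12 mm of its underside (all of step 3 and x of key in the frame of pot between -0.016 and 0.016 m and y of key in the frame of pot between -0.016 and 0.016 m and z of key in the frame of pot below 0.012 m and angle between key's own z axis and vertical below 0.15 rad and value of joint clamp above 1 rad); the arm keeps its last pose, push and grip.
It fails at once if the fingers push the clamp (over 1 N) (contact force between the fingers and hold_down above 1 N).
It fails at once if a bystander is moved by more than 30 mm (distance of any of flanged_stub, collar, tin, compound_bar, cooler, wrench from where it was at the start of the episode above 0.03 m).
It fails at once if the camera is struck (over 3 N) (contact force between any of the arm, the fingers, spigot, key and cam_stand above 3 N).
It also fails if it takes over 64 s, if anything falls off the work surface, if the arm or the gripper's body presses on something with over 40 N, if the wrist force passes 120 N, or if a joint passes its speed limit or range.

### The arm

A 6-joint arm with a two-finger parallel gripper is mounted at the origin on the work surface. World frame = base frame: x ahead of the robot, y to its left, z up, the work surface at z = 0. Lengths are in mm, angles in rad, forces in N, time in s.
With the tool pointing down it reaches from about 350 to 800 mm from the base axis. Payload 7.3 kg.
Tool frame: the origin (TCP) lies at the very end of the fingers, on their centre line; the grasp point (between the pads) lies 19 mm behind it (robot.tcp_to_grasp is the distance from the TCP to the grasp point, in mm); z points along the fingers, y is the direction in which the jaws open and shut (so a half turn about z gives the same grasp; the last joint's range is limited). The gripper opens to 85 mm and grips with 20 to 120 N. Pads are 22 mm wide; open, the fingers measure 114 mm over their backs; the gripper's body (76 mm by 85 mm) begins 54 mm behind the grasp point. The pads swing forward as they close: fully open they stand 13 mm farther back than shut.
Start: joints at [-0.146, 0.342, 1.524, -0, 1.275, -0.146], TCP at [525.019, 0.02, 231.322] pointing down, gripper open.
Joint ranges: [-2.53, 2.53], [-0.77, 2.02], [0.04, 2.7], [-1, 4.14], [0.28, 2.66], [-3.11, 3.11]. Speed limits (rad/s): [2.57, 2.57, 3.14, 3.14, 3.14, 3.14].

### API

Orientations are given as a unit quaternion [w, x, y, z].
In Python, from rig import robot gives the robot as it stands. The module is installed in compiled form; this text tells all that it offers.
- The arm moves only by the shell command python3 -m inch 'ROWS' [OPENING]. ROWS is a JSON object of lists of equal length, an entry for each row: "translation": the shift along the tool's x, y, z in m, a list of three; "turn": the turn about the tool's z in degrees. A call has 1 to 10 rows; each row is the pose to reach, as a shift and turn from the pose commanded when the call began, along the tool's axes at that moment; what a row does not reach only later rows make up. A row lasts 1/8 s, in which the tool goes at most 62.5 mm and 10.7 degrees, less where a joint would pass 70% of its speed; a pose out of reach is approached as far as the arm can. A call with a gripper value outside its range is refused whole. OPENING is the closure, from 0 (fully open) to 1 (shut), set as the call begins (- or left out, the last holds). The fingers move at their own pace and stop on an object; the grip force is fixed at half the most. Time passes only in rows, so rows that repeat a pose let the fingers close. It gives the time, the measured TCP pose, the force and the opening at its end, in the units of the state.
- robot.get_state(): the state, without advancing time (a new reading comes with each control period).
- robot.get_image(name): name is "scene" or "side" or "wrist"; returns (picture, depth): 420x560x3 uint8, blue, green, red; 420x560 float32, mm along the optical axis (not along the pixel's ray), 0 where there is no reading.
- robot.camera_model(name): a dict with "intrinsics" (3x3 intrinsics, pixels), "k1" (the pictures are not rectified: a ray, as slopes to the right and down, at radius r is drawn at 1 + k1 r^2 times it, then the intrinsics apply), "R" (3x3) and "t" (3): a world point X has camera coordinates R X + t; the wrist camera has in their place "hand_eye" (4x4, takes a point from camera to tool coordinates, whose origin is the TCP and whose axes are the flange's). Camera axes: x right, y down, z forward; pixel columns grow to the right and rows downward; lengths in mm; the calibration is good to about 2 mm. A picture is of the moment at which its call begins: read the wrist's pose just before it. camera_model takes no time and is no camera call.
- robot.sign_off(): hands the job in, once; it reports no verdict.
The state is a dict: "time": time; "qpos": joint angles; "joint_vel": joint speeds; "tau": joint torques, N m; "tool_pos": TCP position; "ee_rot": TCP orientation; "wrist_force": force on the tool from outside, world axes, zero at the start; "torque": the same for the moment, N m; "gripper_width": finger opening in mm.
Only numpy, scipy, OpenCV 4.12 (cv2) and the standard library are available. Lean on these libraries where they do the work, as an engineer would, in place of code of your own. Each camera call takes 0.05 s, during which the arm holds its last target. There are 200 camera calls.

## Working session

There is one attempt and no reset: what is moved stays moved. The work goes in short steps, Python scripts to look and compute and a shell command to move; the robot and the scene stay as the last step left them, time stands still between calls to the robot, and variables do not carry over. Pictures are saved under pics/ and viewed, about 8 in all and at most 12, crops included, and the job is handed in when it is done.

```bash
mkdir -p pics; cat > h.py <<'E'
import numpy as np, cv2
from rig import robot
from scipy.spatial.transform import Rotation as Ro
def pose():
    s=robot.get_state(); q=s["ee_rot"]; T=np.eye(4)
    T[:3,:3]=Ro.from_quat([q[1],q[2],q[3],q[0]]).as_matrix(); T[:3,3]=s["tool_pos"]; return T
def cam(n):  # K,k1, camera->world 4x4
    m=robot.camera_model(n); T=np.eye(4)
    if "hand_eye" in m: T=pose()@np.array(m["hand_eye"])
    else:
        R=np.array(m["R"]); T[:3,:3]=R.T; T[:3,3]=-R.T@np.array(m["t"]).ravel()
    return np.array(m["intrinsics"]),m["k1"],T
def norm(c,uv):
    K,k,_=c; return cv2.undistortPoints(np.array(uv,float).reshape(-1,1,2),K,np.array([k,0,0,0,0.])).reshape(-1,2)
def plane(c,uv,z):
    n=norm(c,uv); d=np.c_[n,np.ones(len(n))]@c[2][:3,:3].T; o=c[2][:3,3]
    return o+d*((z-o[2])/d[:,2])[:,None]
def pts(c,uv,dep):
    n=norm(c,uv); return (np.c_[n,np.ones(len(n))]*np.array(dep,float)[:,None])@c[2][:3,:3].T+c[2][:3,3]
def cloud(c,D):
    v,u=np.nonzero(D>0); P=np.full(D.shape+(3,),np.nan); P[v,u]=pts(c,np.c_[u,v],D[v,u]); return P
def snap(n,f=None):
    c=cam(n); I,D=robot.get_image(n); 
    if f: cv2.imwrite(f"pics/{f}.png",I); np.savez(f"{f}.npz",I=I,D=D,K=c[0],k=c[1],T=c[2])
    return c,I,D
def load(f):
    z=np.load(f"{f}.npz"); return (z["K"],float(z["k"]),z["T"]),z["I"],z["D"]
E
python3 - <<'E'
from h import *
for n in("scene","side","wrist"):
    c,I,D=snap(n,n+"0"); print(n,c[2].round(2).tolist(),c[0][0,0])
print(robot.get_state(), robot.tcp_to_grasp)
E
```

```text
scene [[0.56, 0.71, -0.44, 1067.71], [0.83, -0.47, 0.3, -420.28], [0.0, -0.53, -0.85, 1162.04], [0.0, 0.0, 0.0, 1.0]] 395.64778202624103
side [[-0.8, -0.35, 0.48, -84.59], [-0.6, 0.49, -0.63, 828.02], [-0.02, -0.8, -0.6, 1034.85], [0.0, 0.0, 0.0, 1.0]] 534.0857048104281
wrist [[1.0, -0.0, -0.0, 524.97], [-0.0, -0.95, -0.32, 81.06], [-0.0, 0.32, -0.95, 373.28], [0.0, 0.0, 0.0, 1.0]] 336.8524441611881
{'time': 0.15, 'qpos': array([-1.46015607e-01,  3.42597995e-01,  1.52478415e+00,  1.56339041e-06,
        1.27537188e+00, -1.46015042e-01]), 'joint_vel': array([-0.00271094, -0.00302594, -0.00358249, -0.00021525, -0.00034967,
       -0.00211364]), 'tau': array([ 1.24654900e-03, -4.33907533e+01, -2.46148127e+01, -9.02174702e-05,
        5.71925848e-03,  3.60333468e-05]), 'tool_pos': array([5.24714895e+02, 5.64669659e-02, 2.30771957e+02]), 'ee_rot': array([-4.66424962e-04,  7.07107023e-01,  7.07106301e-01, -3.45894843e-04]), 'wrist_force': array([-0.23338993, -0.02759774,  0.0152528 ]), 'torque': array([-0.02578248,  0.00511285, -0.06348616]), 'gripper_width': 85.43665541499519} 18.700000000000003
```

View pics/scene0.png

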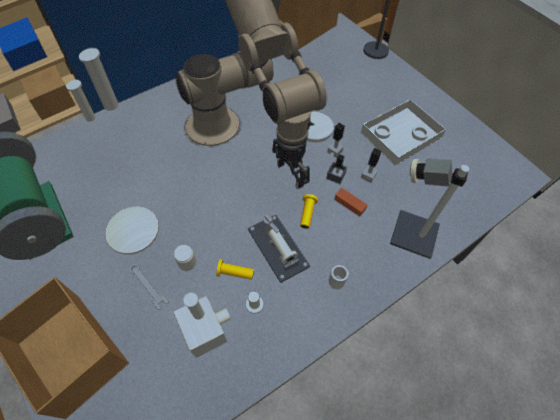

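View pics/side0.png

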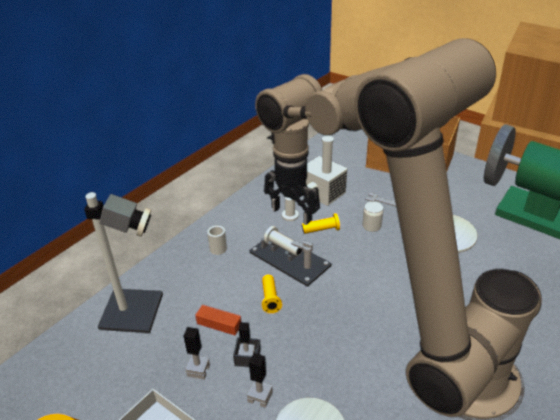

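The scene picture shows the key look-alikes at (338,135), (337,165, in the dark pot) and (373,163). Tubes: the aluminium one in the fixture at (282,245), yellow look-alikes at (309,210) and (237,270). The camera head is at (425,172). The side picture has the keys at (194,350), (247,345, in the pot) and (258,378), the fixture at (285,245) and the lens ring at (144,221).

I'll measure these and take a close crop of the pot key.

```bash
cat > m1.py <<'E'
from h import *
for f in("scene0","side0"):
    c,I,D=load(f); P=cloud(c,D)
    hsv=cv2.cvtColor(I,cv2.COLOR_BGR2HSV)
    x,y,z=P[...,0],P[...,1],P[...,2]
    # black handles left
    m=((hsv[...,2]<60)&(z>45)&(z<170)&(x>300)&(x<800)&(abs(y)>120)&(abs(y)<450)).astype(np.uint8)
    n,l,st,ce=cv2.connectedComponentsWithStats(m)
    for i in range(1,n):
        if st[i,4]>25:
            q=P[l==i]; print(f,"black",ce[i].round(),st[i,4],"med",np.median(q,0).round(1),"zmax",np.percentile(q[:,2],98).round(1), "rng",(np.percentile(q,95,0)-np.percentile(q,5,0)).round(0))
    # dark low: pot rim / fixture plate / stand foot
    for nm,zl,zh in(("h8-18",7,18),("pot 34-44",33,46)):
        m=((hsv[...,2]<95)&(z>zl)&(z<zh)&(x>300)&(x<1000)).astype(np.uint8)
        m=cv2.morphologyEx(m,cv2.MORPH_OPEN,np.ones((2,2)))
        n,l,st,ce=cv2.connectedComponentsWithStats(m)
        for i in range(1,n):
            if st[i,4]>40:
                q=P[l==i][:,:2]; r=cv2.minAreaRect(q.astype(np.float32)); print(f,nm,ce[i].round(),st[i,4],np.round(r[0],1),np.round(r[1],1),round(r[2],1))
    # camera head
    m=(z>220)&(z<400)&(x>450)&(y>100); 
    mm=m&(hsv[...,1]<60)&(hsv[...,2]>150)
    for k,mk in(("head",m),("white",mm)):
        q=P[mk]; print(f,k,len(q), np.median(q,0).round(1) if len(q) else "", np.percentile(q,[3,97],0).round(0).tolist() if len(q) else "")
E
python3 m1.py
python3 - <<'E'
from h import *
c,I,D=load("scene0"); d,J,E=load("side0")
a=cv2.resize(I[95:285,240:450],None,fx=2.6,fy=2.6,interpolation=2)
b=cv2.resize(J[300:410,170:290],None,fx=2,fy=2,interpolation=2); a[:b.shape[0],-1:-1-0:-1]
o=np.zeros((max(a.shape[0],494),a.shape[1]+240,3),np.uint8); o[:a.shape[0],:a.shape[1]]=a; o[:b.shape[0],a.shape[1]:]=b
e=cv2.resize(J[185:245,90:170],None,fx=3,fy=3,interpolation=2); o[240:240+e.shape[0],a.shape[1]:]=e
cv2.imwrite("pics/crop0.png",o); print(o.shape)
E
```

```text
scene0 black [338. 132.] 135 med [386.9 310.4 118.8] zmax 142.5 rng [23. 25. 56.]
scene0 black [374. 157.] 139 med [547.3 339.8 125.1] zmax 142.8 rng [23. 26. 60.]
scene0 black [339. 161.] 80 med [480.6 243.7 102.1] zmax 114.9 rng [19. 19. 45.]
scene0 h8-18 [535.  48.] 45 [ 412.2 1597.4] [86.3 19.8] 1.9
scene0 h8-18 [415. 236.] 1262 [821.7 319. ] [139.5 136.6] 32.1
scene0 h8-18 [277. 251.] 1202 [601.5 -93.2] [107.5 216.6] 83.6
scene0 pot 34-44 [536.  43.] 57 [ 405.6 1596.6] [110.5  11.4] 8.3
scene0 head 1440 [795.3 293.5 334.9] [[732.0, 246.0, 245.0], [843.0, 333.0, 371.0]]
scene0 white 92 [739.8 278.2 335.7] [[719.0, 250.0, 328.0], [838.0, 339.0, 377.0]]
side0 black [244. 333.] 198 med [471.  259.5 102.1] zmax 117.8 rng [19. 18. 46.]
side0 black [192. 341.] 355 med [533.4 359.6 123.2] zmax 143.9 rng [23. 26. 55.]
side0 black [257. 367.] 398 med [374.  332.3 128.2] zmax 144.0 rng [25. 25. 56.]
side0 h8-18 [292. 264.] 1315 [592.9 -82.4] [107.4 216.6] 85.6
side0 h8-18 [133. 313.] 1459 [809.4 322.6] [139.8 137.3] 34.2
side0 pot 34-44 [241. 357.] 51 [436.2 293.5] [ 29.1 122.4] 64.4
side0 head 2044 [779.2 320.  333. ] [[718.0, 269.0, 240.0], [833.0, 348.0, 369.0]]
side0 white 303 [822.7 329.9 323.2] [[714.0, 259.0, 229.0], [837.0, 345.0, 376.0]]
(494, 786, 3)
```

View pics/crop0.png

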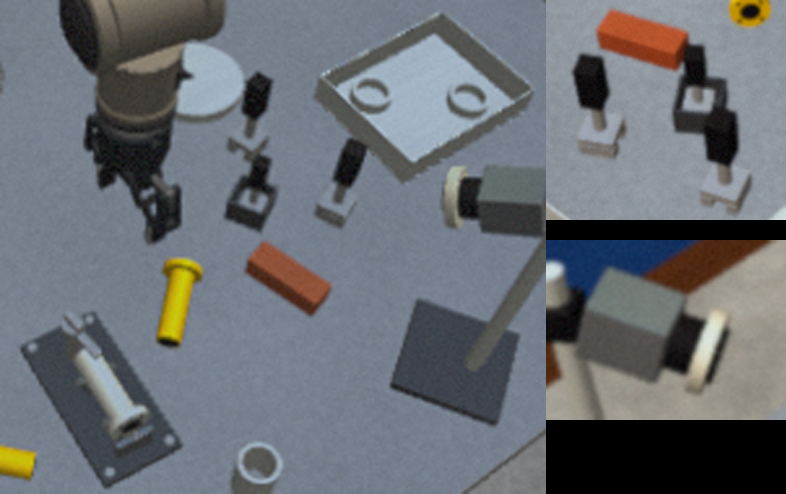

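The crop confirms the choice. The key standing in the dark square pot has its top near 115 mm and a handle about 45 mm long. The other two top out near 143 mm and stand free, so the pot key is the smallest. Next are ray-based fixes of the plate, foot and lens ring across views.

```bash
cat > m2.py <<'E'
from h import *
def rect(c,m,z,nm):
    cs,_=cv2.findContours(m.astype(np.uint8),cv2.RETR_EXTERNAL,cv2.CHAIN_APPROX_NONE)
    k=max(cs,key=cv2.contourArea).reshape(-1,2); q=plane(c,k,z)[:,:2]
    r=cv2.minAreaRect(q.astype(np.float32)); print(nm,np.round(r[0],1),np.round(r[1],1),round(r[2],1))
R={}
for f in("scene0","side0","wrist0"):
    c,I,D=load(f); P=cloud(c,D); hsv=cv2.cvtColor(I,cv2.COLOR_BGR2HSV); x,y,z=P[...,0],P[...,1],P[...,2]
    V=hsv[...,2]
    for nm,lo,hi,zz in(("plate",(470,-170),(730,-10),12),("foot",(720,220),(910,410),15)):
        m=(V<95)&(z>4)&(z<22)&(x>lo[0])&(x<hi[0])&(y>lo[1])&(y<hi[1])
        if m.sum()>100: rect(c,cv2.morphologyEx(m.astype(np.uint8),cv2.MORPH_OPEN,np.ones((3,3))),zz,f+" "+nm)
    t=(z<20)&(z>-20)&(x>400)&(x<700)&(abs(y)<300)&(V>95); print(f,"table z",np.nanmedian(z[t]).round(2))
    m=(z>220)&(z<400)&(x>680)&(x<800)&(y>150)&(hsv[...,0]>12)&(hsv[...,0]<40)&(V>120)&(hsv[...,1]>25)
    if m.sum()>20:
        cs,_=cv2.findContours(m.astype(np.uint8),cv2.RETR_EXTERNAL,cv2.CHAIN_APPROX_NONE); k=max(cs,key=cv2.contourArea)
        e=cv2.fitEllipse(k); print(f,"ring",e,cv2.contourArea(k)); R[f]=(c,e[0])
    # spigot top: bright points between 60 and 85 high
    m=(z>62)&(z<76)&(x>500)&(x<720)&(y>-150)&(y<-30)
    if m.sum()>20: print(f,"spig top",np.median(P[m],0).round(1),m.sum())
def tri(A):
    M=np.zeros((3,3));b=np.zeros(3)
    for c,uv in A:
        d=np.append(norm(c,[uv])[0],1)@c[2][:3,:3].T; d/=np.linalg.norm(d); p=np.eye(3)-np.outer(d,d); M+=p;b+=p@c[2][:3,3]
    X=np.linalg.solve(M,b)
    for c,uv in A:
        d=np.append(norm(c,[uv])[0],1)@c[2][:3,:3].T; d/=np.linalg.norm(d); print("  miss",np.linalg.norm(np.cross(X-c[2][:3,3],d)).round(1))
    return X
if len(R)==2: print("ring",tri(list(R.values())).round(1))
E
python3 m2.py; python3 - <<'E'
from h import *
c,I,D=load("wrist0");cv2.imwrite("pics/w0.png",I)
E
```

```text
scene0 plate [599.7 -92.3] [107.9 219.4] 86.3
scene0 foot [815.8 315. ] [139.1 143.2] 32.2
scene0 table z 0.04
scene0 ring ((413.6307067871094, 172.5697479248047), (3.938835620880127, 14.464714050292969), 160.8289337158203) 23.0
scene0 spig top [618.6 -93.3  69.9] 302
side0 plate [593.7 -82. ] [113.5 220.8] 85.7
side0 foot [808.8 325.8] [141.  145.1] 32.4
side0 table z 0.61
side0 ring ((140.04763793945312, 229.17538452148438), (6.226675987243652, 15.313448905944824), 18.591550827026367) 54.5
side0 spig top [621.5 -79.2  69.5] 288
wrist0 plate [597.2 -85.3] [110.3 218.1] 86.0
wrist0 table z -0.01
wrist0 spig top [615.8 -81.3  69.3] 2218
  miss 5.5
  miss 5.5
ring [737.2 280.5 287.9]
```

View pics/wrist0.png

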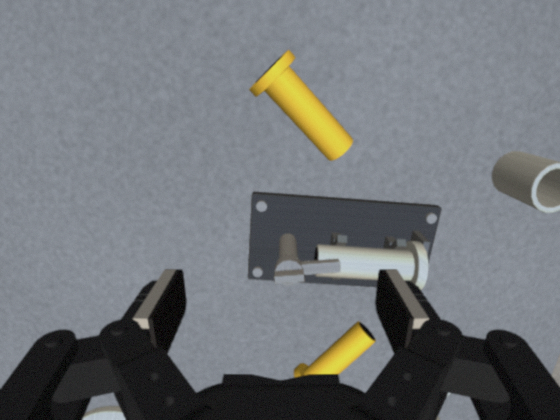

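The wrist picture shows the fixture plate at (345,240), the clamp boss at (290,272) with its finger over the tube's plain end at (320,266), and the flange at (418,265). The plate, averaged over the views, is at (597,-86) with yaw about -4°. I'm moving above the key.

```bash
python3 -m inch '{"translation":[[0.05,-0.01,0],[0.1,-0.02,0],[0.15,-0.03,0],[0.2,-0.04,0],[0.24,-0.048,0],[0.24,-0.048,0],[0.24,-0.048,0]],"turn":[0,0,0,0,0,0,0]}' 0
python3 - <<'E'
from h import *
c,I,D=snap("wrist","wrist1"); print(pose().round(3))
P=cloud(c,D); z=P[...,2]; V=I.max(2); 
m=(z>90)&(z<125); q=P[m]; print("handle",np.median(q,0),m.sum())
m=((z>107)&(z<122)).astype(np.uint8)
cs,_=cv2.findContours(m,cv2.RETR_EXTERNAL,cv2.CHAIN_APPROX_NONE)
for k in cs:
    if len(k)>20:
        r=cv2.minAreaRect(plane(c,k.reshape(-1,2),114)[:,:2].astype(np.float32)); print("top",r)
m=((z>30)&(z<46)).astype(np.uint8)
cs,_=cv2.findContours(m,cv2.RETR_EXTERNAL,cv2.CHAIN_APPROX_NONE)
for k in cs:
    if len(k)>40:
        r=cv2.minAreaRect(plane(c,k.reshape(-1,2),40)[:,:2].astype(np.float32)); print("pot",r,k.reshape(-1,2).mean(0))
E
```

```text
time: 1.02
tool_pos: [476.9, 239.7, 231.0]
ee_rot: [0.0, 0.707, 0.707, -0.0]
wrist_force: [0.7, -0.3, -0.1]
gripper_width: 85.4
[[ 1.00000e-03  1.00000e+00 -0.00000e+00  4.77144e+02]
 [ 1.00000e+00 -1.00000e-03 -1.00000e-03  2.39220e+02]
 [-1.00000e-03 -0.00000e+00 -1.00000e+00  2.31105e+02]
 [ 0.00000e+00  0.00000e+00  0.00000e+00  1.00000e+00]]
handle [474.33529988 307.53185317 113.23111081] 1823
top ((476.4922180175781, 253.15077209472656), (22.202682495117188, 22.69039535522461), 30.075927734375)
top ((380.230712890625, 307.5406799316406), (8.99341869354248, 0.8003942966461182), 13.958712577819824)
top ((393.2362976074219, 324.4627685546875), (11.213201522827148, 28.727096557617188), 0.746225893497467)
top ((529.464599609375, 345.6463317871094), (4.130247592926025, 27.979480743408203), 25.994823455810547)
pot ((547.1226806640625, 70.00402069091797), (52.93037033081055, 110.9110336303711), 40.67133712768555) [332.40963855 307.05220884]
pot ((596.1356201171875, 217.66720581054688), (108.260986328125, 40.94621276855469), 15.898398399353027) [394.52830189 197.44150943]
pot ((473.53668212890625, 253.2526092529297), (56.145931243896484, 56.57632827758789), 30.02052116394043) [276.5        159.39869281]
pot ((391.3382873535156, 325.992919921875), (20.48507308959961, 15.368195533752441), 30.922096252441406) [191.13414634  91.31707317]
```

View pics/wrist1.png

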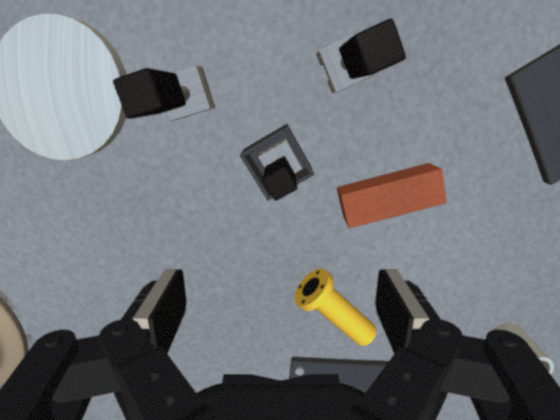

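The picture shows the pot at (277,160) with the key handle at (280,178), both at 30° yaw. The two taller look-alikes are clear of the jaw direction. Now I descend and grip the handle.

```bash
python3 -m inch '{"translation":[[0.0137,-0.0006,0],[0.0137,-0.0006,0.0],[0.0137,-0.0006,0.04],[0.0137,-0.0006,0.08],[0.0137,-0.0006,0.12],[0.0137,-0.0006,0.15],[0.0137,-0.0006,0.161],[0.0137,-0.0006,0.161]],"turn":[-10,-20,-30,-30,-30,-30,-30,-30]}' && python3 -m inch '{"translation":[[0,0,0],[0,0,0],[0,0,0],[0,0,0],[0,0,0],[0,0,0]],"turn":[0,0,0,0,0,0]}' 1 && python3 -m inch '{"translation":[[0,0,-0.02],[0,0,-0.06],[0,0,-0.1],[0,0,-0.14],[0,0,-0.14],[0,0,-0.14]],"turn":[0,0,0,0,0,0]}'
python3 - <<'E'
from h import *
T=pose(); print(T.round(3))
o=[]
for n in("scene","side"):
    c,I,D=snap(n,n+"2")
    X=np.linalg.inv(c[2])@np.append(T[:3,3]-[0,0,60],1); 
    r2=(X[0]/X[2])**2+(X[1]/X[2])**2; u,v=(c[0]@np.array([X[0]/X[2]*(1+c[1]*r2),X[1]/X[2]*(1+c[1]*r2),1]))[:2].astype(int)
    print(n,u,v); o.append(cv2.resize(I[v-35:v+35,u-40:u+40],None,fx=5,fy=5,interpolation=2))
cv2.imwrite("pics/key2.png",np.hstack(o))
E
```

```text
time: 2.08
tool_pos: [476.7, 253.0, 70.3]
ee_rot: [-0.0, 0.5, 0.866, -0.0]
wrist_force: [-0.1, -0.2, 0.1]
gripper_width: 85.2
time: 2.82
tool_pos: [476.6, 253.9, 70.9]
ee_rot: [0.0, 0.5, 0.866, 0.0]
wrist_force: [-1.6, -0.4, 5.8]
gripper_width: 21.4
time: 3.58
tool_pos: [475.7, 253.4, 209.0]
ee_rot: [-0.001, 0.5, 0.866, -0.001]
wrist_force: [-0.4, -0.4, -2.4]
gripper_width: 21.1
[[-5.00000e-01  8.66000e-01 -2.00000e-03  4.75657e+02]
 [ 8.66000e-01  5.00000e-01 -1.00000e-03  2.53447e+02]
 [ 0.00000e+00 -2.00000e-03 -1.00000e+00  2.08968e+02]
 [ 0.00000e+00  0.00000e+00  0.00000e+00  1.00000e+00]]
scene 342 149
side 242 315
```

View pics/key2.png

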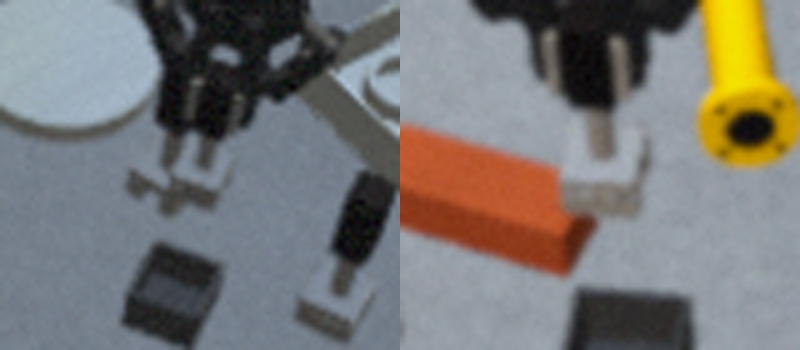

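The held key is at about z 143, with the free look-alike's foot behind it on the left of the scene crop. The side crop shows no notch in the 120° face, so the slot probably runs along the jaw direction (30°). I'll check that in transit. First I measure the tang from the first wrist picture.

```bash
cat > tang.py <<'E'
from h import *
import sys
def go(f):
    c,I,D=load(f); P=cloud(c,D); x,y,z=P[...,0],P[...,1],P[...,2]
    reg=(x>470)&(x<580)&(y>-125)&(y<-45)
    for nm,a,b,pl in(("tang",92.5,101,98),("boss",83,88.5,86),("finger",72,82,78)):
        m=(reg&(z>a)&(z<b)).astype(np.uint8)
        if m.sum()<15: print(nm,m.sum()); continue
        n,l,st,ce=cv2.connectedComponentsWithStats(m); i=1+st[1:,4].argmax()
        cs,_=cv2.findContours((l==i).astype(np.uint8),cv2.RETR_EXTERNAL,cv2.CHAIN_APPROX_NONE)
        k=max(cs,key=len).reshape(-1,2)
        r=cv2.minAreaRect(plane(c,k,pl)[:,:2].astype(np.float32)); print(f,nm,np.round(r[0],1),np.round(r[1],1),round(r[2],1),"px",ce[i].round(1),st[i,4],"z",np.median(z[l==i]).round(1))
for f in sys.argv[1:]: go(f)
E
python3 tang.py wrist0
python3 -m inch '{"translation":[[0,0,-0.02],[-0.05,0,-0.02],[-0.1,0.0,-0.02],[-0.15,0,-0.02],[-0.19,0.0,-0.02],[-0.23,0,-0.02],[-0.23,0,-0.02],[-0.23,0,-0.02]],"turn":[0,10,20,30,30,30,30,30]}'
python3 - <<'E'
from h import *
T=pose(); print(T[:3,3].round(1))
o=[]
for n in("scene","side"):
    c,I,D=snap(n,n+"3")
    X=np.linalg.inv(c[2])@np.append(T[:3,3]-[0,0,50],1); 
    r2=(X[0]/X[2])**2+(X[1]/X[2])**2; u,v=(c[0]@np.array([X[0]/X[2]*(1+c[1]*r2),X[1]/X[2]*(1+c[1]*r2),1]))[:2].astype(int)
    print(n,u,v); o.append(cv2.resize(I[v-22:v+22,u-25:u+25],None,fx=8,fy=8,interpolation=2))
cv2.imwrite("pics/key3.png",np.hstack(o)); snap("wrist","wrist3")
E
python3 tang.py wrist3
```

```text
wrist0 tang [532.5 -81.3] [27.9 11.3] 4.6 px [288.9 277.8] 303 z 97.7
wrist0 boss [531.3 -74.5] [27.3 12.8] 6.4 px [288.1 265.6] 260 z 85.9
wrist0 finger [550.  -78.9] [18.7 61.2] 84.3 px [311.6 263.2] 333 z 80.4
time: 4.68
tool_pos: [590.8, 54.8, 228.9]
ee_rot: [-0.001, 0.707, 0.707, -0.001]
wrist_force: [-0.1, 0.1, -2.0]
gripper_width: 21.2
[590.8  54.8 228.9]
scene 316 195
side 257 238
tang 0
boss 0
finger 0
```

View pics/key3.png

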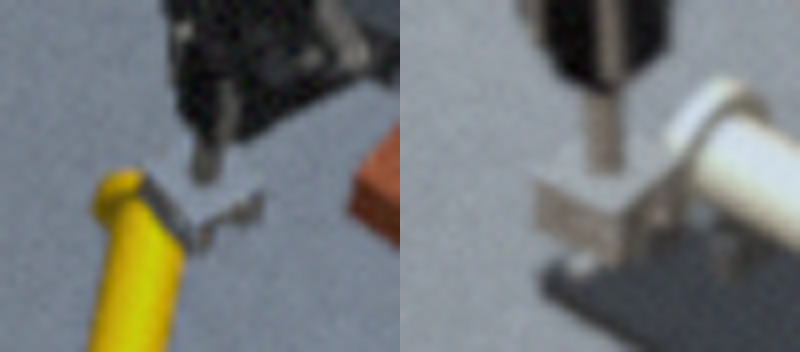

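In the scene crop the notch shows in the face looking towards +x, so the slot runs along the jaw axis (tool y). I'll take a closer view of the tang.

```bash
python3 -m inch '{"translation":[[-0.04,0,0],[-0.08,0,0],[-0.085,0,0],[-0.085,0,0],[-0.085,0,0]],"turn":[0,0,0,0,0]}'
python3 - <<'E'
from h import *
print(pose()[:3,3].round(1)); snap("wrist","wrist4")
E
python3 tang.py wrist4
```

```text
time: 5.45
tool_pos: [591.3, -29.1, 230.4]
ee_rot: [-0.0, 0.707, 0.708, 0.0]
wrist_force: [-0.1, -0.1, -2.2]
gripper_width: 21.0
[591.3 -29.1 230.4]
wrist4 tang [533.  -81.6] [29.1 10.2] 4.8 px [215.6 249.7] 314 z 97.7
wrist4 boss [533.4 -75.2] [14.1 27.4] 83.8 px [217.2 237.7] 272 z 86.0
wrist4 finger [542.  -78.8] [17.7 43.2] 79.5 px [235.6 236.5] 237 z 80.8
```

View pics/wrist4.png

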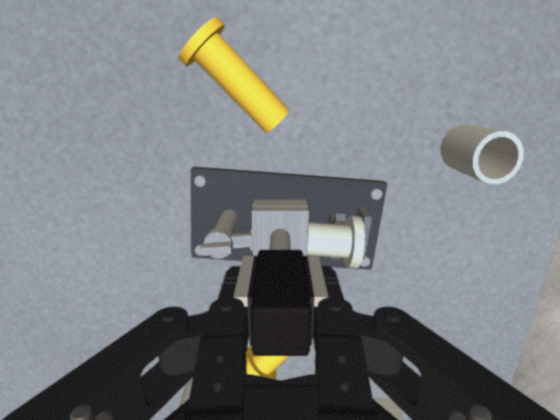

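The picture shows the tang at (216,250), yaw 4.8°, and the key foot at (280,228) centred under the jaws. A quick check of the foot comes before fitting it.

```bash
python3 - <<'E'
from h import *
c,I,D=load("wrist4"); P=cloud(c,D); z=P[...,2]
q=P[200:262,250:312].reshape(-1,3); q=q[(q[:,2]>120)]; h,e=np.histogram(q[:,2],bins=np.arange(120,215,4)); print(list(zip(e.astype(int),h)))
zt=np.median(q[(q[:,2]>135)&(q[:,2]<162)][:,2]); print("foot top z",zt)
m=((abs(z-zt)<5)&(abs(P[...,0]-591)<40)).astype(np.uint8)
k=max(cv2.findContours(m,0,1)[0],key=cv2.contourArea).reshape(-1,2); w=plane(c,k,zt); print(w.min(0),w.max(0),cv2.minAreaRect(w[:,:2].astype(np.float32)))
E
```

```text
[(np.int64(120), np.int64(0)), (np.int64(124), np.int64(0)), (np.int64(128), np.int64(0)), (np.int64(132), np.int64(0)), (np.int64(136), np.int64(0)), (np.int64(140), np.int64(0)), (np.int64(144), np.int64(0)), (np.int64(148), np.int64(0)), (np.int64(152), np.int64(0)), (np.int64(156), np.int64(0)), (np.int64(160), np.int64(0)), (np.int64(164), np.int64(90)), (np.int64(168), np.int64(97)), (np.int64(172), np.int64(112)), (np.int64(176), np.int64(113)), (np.int64(180), np.int64(119)), (np.int64(184), np.int64(1930)), (np.int64(188), np.int64(72)), (np.int64(192), np.int64(57)), (np.int64(196), np.int64(54)), (np.int64(200), np.int64(62)), (np.int64(204), np.int64(66)), (np.int64(208), np.int64(57))]
foot top z nan
  return _methods._mean(a, axis=axis, dtype=dtype,
  ret = ret.dtype.type(ret / rcount)
Traceback (most recent call last):
ValueError: max() iterable argument is empty
```

```bash
python3 -m inch '{"translation":[[-0.02,-0.022,0],[-0.04,-0.044,0],[-0.0536,-0.0585,0],[-0.0536,-0.0585,0],[-0.0536,-0.0585,0],[-0.0536,-0.0585,0]],"turn":[-4.8,-4.8,-4.8,-4.8,-4.8,-4.8]}'
python3 - <<'E'
from h import *
print(pose().round(3)); 
E
```

```text
time: 6.25
tool_pos: [533.4, -83.5, 230.2]
ee_rot: [0.0, 0.677, 0.736, 0.0]
wrist_force: [0.6, 0.4, -2.0]
gripper_width: 21.1
[[-8.40000e-02  9.96000e-01  0.00000e+00  5.33409e+02]
 [ 9.96000e-01  8.40000e-02  0.00000e+00 -8.35130e+01]
 [ 0.00000e+00  0.00000e+00 -1.00000e+00  2.30218e+02]
 [ 0.00000e+00  0.00000e+00  0.00000e+00  1.00000e+00]]
```

The foot's top is 44 mm below the TCP, so the key seats with the TCP near 153. I'm lowering onto the tang.

```bash
python3 -m inch '{"translation":[[0,0,0.03],[0,0,0.055],[0,0,0.06],[0,0,0.06]],"turn":[0,0,0,0]}'; python3 -m inch '{"translation":[[0,0,0.003],[0,0,0.006],[0,0,0.009],[0,0,0.012],[0,0,0.014],[0,0,0.014]],"turn":[0,0,0,0,0,0]}'
```

```text
time: 6.75
tool_pos: [533.4, -83.9, 170.6]
ee_rot: [0.0, 0.677, 0.736, 0.0]
wrist_force: [0.2, 0.7, -1.7]
gripper_width: 21.4
time: 7.5
tool_pos: [532.8, -84.1, 156.1]
ee_rot: [-0.0, 0.677, 0.736, -0.0]
wrist_force: [-0.1, 0.2, -2.3]
gripper_width: 21.2
```

It went in without contact force. Now I turn counter-clockwise by 88°.

```bash
python3 -m inch '{"translation":[[0,0,0],[0,0,0],[0,0,0],[0,0,0],[0,0,0],[0,0,0]],"turn":[-8,-16,-24,-32,-40,-48]}';python3 -m inch '{"translation":[[0,0,0],[0,0,0],[0,0,0],[0,0,0],[0,0,0],[0,0,0],[0,0,0]],"turn":[-8,-16,-24,-32,-40,-40,-40]}'; python3 -c "
from h import *
s=robot.get_state();print(s['torque'],s['qpos'].round(2))"
```

```text
time: 8.25
tool_pos: [532.5, -82.3, 156.2]
ee_rot: [-0.001, 0.317, 0.948, 0.001]
wrist_force: [-0.6, 4.8, -1.1]
gripper_width: 21.6
time: 9.12
tool_pos: [532.1, -83.7, 156.0]
ee_rot: [-0.001, -0.024, 1.0, 0.0]
wrist_force: [-4.2, 2.5, -2.7]
gripper_width: 21.7
[ 0.42381902  0.77912699 -0.11132999] [-0.3   0.44  1.6  -0.    1.11 -1.92]
```

The moment of -0.11 N m matches the clamp's friction. I ease back 5°, lift clear and step aside to look at the clamp.

```bash
python3 -m inch '{"translation":[[0,0,0],[0,0,-0.01],[0,0,-0.03],[0,0,-0.075],[-0.05,0,-0.075],[-0.05,0,-0.075],[-0.05,0,-0.075]],"turn":[5,5,5,5,5,5,5]}'
python3 - <<'E'
from h import *
print(pose().round(2)); snap("wrist","wrist5")
E
python3 tang.py wrist5
```

```text
time: 10.0
tool_pos: [582.7, -81.8, 231.3]
ee_rot: [-0.0, 0.019, 1.0, -0.0]
wrist_force: [-0.2, 0.4, -1.7]
gripper_width: 21.1
[[-1.0000e+00  4.0000e-02 -0.0000e+00  5.8270e+02]
 [ 4.0000e-02  1.0000e+00 -0.0000e+00 -8.1770e+01]
 [ 0.0000e+00 -0.0000e+00 -1.0000e+00  2.3131e+02]
 [ 0.0000e+00  0.0000e+00  0.0000e+00  1.0000e+00]]
wrist5 tang [532.1 -82.8] [27.9  8.5] 81.2 px [276.9 133.5] 362 z 97.8
wrist5 boss [523.8 -81.2] [25.4 10. ] 81.0 px [278.2 122.5] 288 z 85.9
wrist5 finger [536.6 -57.2] [25.8 12.7] 81.0 px [307.9 134.3] 246 z 81.4
```

View pics/wrist5.png

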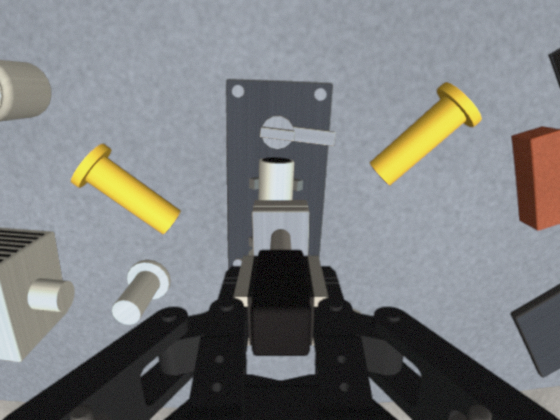

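The picture shows the tang at (277,133) with yaw 81°, so the clamp is at about 1.48 rad and the finger points sideways, clear of the tube. The key goes back above its pot.

```bash
python3 -m inch '{"translation":[[0.02,0.05,0],[0.04,0.1,0],[0.06,0.15,0],[0.08,0.2,0],[0.1,0.25,0],[0.11,0.3,0],[0.1219,0.3307,0],[0.1219,0.3307,0],[0.1219,0.3307,0],[0.1219,0.3307,0]],"turn":[8,16,25,34,43,52,57.8,57.8,57.8,57.8]}'
python3 - <<'E'
from h import *
T=pose();print(T.round(3)); c,I,D=snap("wrist","wrist6"); P=cloud(c,D); z=P[...,2]; d=np.hypot(P[...,0]-473.5,P[...,1]-253.3)
m=((abs(z-40)<5)&(d<50)).astype(np.uint8); k=max(cv2.findContours(m,0,1)[0],key=cv2.contourArea).reshape(-1,2); print("pot",cv2.minAreaRect(plane(c,k,40)[:,:2].astype(np.float32)))
m=((abs(z-187)<4)&(np.hypot(P[...,0]-T[0,3],P[...,1]-T[1,3])<40)).astype(np.uint8); k=max(cv2.findContours(m,0,1)[0],key=cv2.contourArea).reshape(-1,2); print("foot",cv2.minAreaRect(plane(c,k,187)[:,:2].astype(np.float32)))
E
```

```text
time: 11.3
tool_pos: [474.1, 252.4, 231.5]
ee_rot: [0.0, 0.5, 0.866, -0.0]
wrist_force: [-0.2, 0.6, -1.6]
gripper_width: 21.3
[[ -0.499   0.866   0.    474.052]
 [  0.866   0.499  -0.    252.369]
 [ -0.      0.     -1.    231.479]
 [  0.      0.      0.      1.   ]]
pot ((472.68438720703125, 254.203369140625), (55.89304733276367, 53.08263397216797), 30.075429916381836)
foot ((473.20977783203125, 253.94412231445312), (33.98362731933594, 30.639171600341797), 29.919384002685547)
```

The foot and pot are aligned, so I lower the key and let go.

```bash
python3 -m inch '{"translation":[[0,0,0.05],[0,0,0.1],[0,0,0.13],[0,0,0.145],[0,0,0.152],[0,0,0.157],[0,0,0.1595],[0,0,0.1595]],"turn":[0,0,0,0,0,0,0,0]}';python3 -m inch '{"translation":[[0,0,0],[0,0,0],[0,0,0],[0,0,0],[0,0,0]],"turn":[0,0,0,0,0]}' 0;python3 -m inch '{"translation":[[0,0,-0.04],[0,0,-0.09],[0,0,-0.14],[0,0,-0.16],[-0.03,0,-0.16],[-0.03,0,-0.16]],"turn":[0,0,0,0,0,0]}'
python3 - <<'E'
from h import *
T=pose();print(T[:3,3].round(1)); c,I,D=snap("wrist","wrist7"); P=cloud(c,D); z=P[...,2]; d=np.hypot(P[...,0]-473.5,P[...,1]-253.3)
for n,h in(("pot",40),("handle",114)):
    m=((abs(z-h)<5)&(d<50)).astype(np.uint8); k=max(cv2.findContours(m,0,1)[0],key=cv2.contourArea).reshape(-1,2); print(n,cv2.minAreaRect(plane(c,k,h)[:,:2].astype(np.float32)),np.median(z[m>0]))
E
```

```text
time: 12.35
tool_pos: [474.0, 253.6, 72.3]
ee_rot: [0.0, 0.5, 0.866, 0.0]
wrist_force: [-0.5, 0.2, -2.4]
gripper_width: 21.6
time: 12.98
tool_pos: [473.8, 253.5, 71.8]
ee_rot: [0.0, 0.5, 0.866, 0.0]
wrist_force: [-0.6, -0.2, -1.0]
gripper_width: 85.3
time: 13.72
tool_pos: [489.4, 226.4, 232.0]
ee_rot: [0.0, 0.501, 0.866, 0.0]
wrist_force: [0.2, -0.5, 0.4]
gripper_width: 85.4
[489.4 226.4 232. ]
pot ((473.358154296875, 252.96531677246094), (55.97105407714844, 55.624080657958984), 29.855419158935547) 39.559067743471246
handle ((474.47821044921875, 252.8015594482422), (21.35508918762207, 21.40483283996582), 29.85926628112793) 113.81222677511153
```

The key stands upright and centred (handle to pot centre about 1 mm, top 113.8). Now over to the tube.

```bash
python3 -m inch '{"translation":[[-0.05,0,0],[-0.1,0,0],[-0.15,0,0],[-0.2,0,0],[-0.25,-0.005,0],[-0.3,-0.01,0],[-0.35,-0.0166,0],[-0.35,-0.0166,0],[-0.35,-0.0166,0]],"turn":[-8,-16,-24,-32,-40,-48,-56,-56,-56]}'
cat > sp.py <<'E'
from h import *
c,I,D=snap("wrist","wrist8"); T=pose(); print(T[:3].round(2).tolist())
P=cloud(c,D); x,y,z=P[...,0],P[...,1],P[...,2]
reg=(x>540)&(x<720)&(y>-140)&(y<-40)
V=(I.min(2)>110)
m=reg&(z>66)&(z<75); q=P[m]; v=cv2.fitLine(q[:,:2].astype(np.float32),cv2.DIST_HUBER,0,.01,.01).ravel(); print("tube top line",v,np.degrees(np.arctan2(v[1],v[0])),q[:,:2].min(0),q[:,:2].max(0))
m=reg&(z>77)&(z<90); q=P[m]; print("flange",len(q),q.min(0) if len(q) else"",q.max(0) if len(q) else"",np.median(q,0) if len(q) else"")
for a,b in((30,50),(50,54)):
    m=(reg&(z>a)&(z<b)).astype(np.uint8); n,l,st,ce=cv2.connectedComponentsWithStats(m)
    for i in range(1,n):
        if st[i,4]>30: w=P[l==i]; print((a,b),ce[i].round(),st[i,4],w.min(0).round(1),w.max(0).round(1))
m=((x>450)&(x<760)&(y>-170)&(y<0)&(I.max(2)<95)&(z>4)&(z<20)).astype(np.uint8)
k=max(cv2.findContours(m,0,1)[0],key=cv2.contourArea).reshape(-1,2); print("plate",cv2.minAreaRect(plane(c,k,12)[:,:2].astype(np.float32)))
E
python3 sp.py
```

```text
time: 14.9
tool_pos: [649.0, -82.8, 231.2]
ee_rot: [-0.001, 0.035, 0.999, 0.001]
wrist_force: [-0.0, 1.1, -0.1]
gripper_width: 85.4
[[-1.0, 0.07, -0.0, 649.01], [0.07, 1.0, 0.0, -82.36], [0.0, 0.0, -1.0, 231.53]]
tube top line [ 9.970581e-01 -7.664990e-02  6.103822e+02 -8.841428e+01] -4.3960276 [ 542.51633635 -117.31336339] [672.95856715 -40.69102679]
flange 726 [ 540.00184427 -109.10402163   77.00678757] [672.23504472 -40.39758799  87.7948224 ] [546.61228437 -84.48513126  81.47255723]
(30, 50) [291. 116.] 31 [583.7 -69.7  46.9] [592.9 -66.3  50. ]
(30, 50) [298. 117.] 36 [584.1 -64.9  45.6] [593.5 -60.6  50. ]
(30, 50) [244. 117.] 37 [ 581.5 -114.1   46.2] [ 589.9 -109.5   50. ]
(30, 50) [249. 181.] 68 [ 644.1 -118.7   41. ] [ 654.7 -109.    49.9]
(30, 50) [294. 181.] 70 [647.5 -74.7  40.3] [658.3 -65.2  49.9]
(30, 50) [272. 212.] 103 [ 678.8 -118.8   43.4] [686.6 -70.   46.5]
(50, 54) [294. 116.] 41 [583.8 -68.4  50. ] [593.1 -62.7  53.2]
(50, 54) [249. 116.] 43 [ 581.5 -110.7   50. ] [ 590.1 -104.8   53.3]
(50, 54) [250. 183.] 43 [ 644.5 -115.3   50.3] [ 655.  -110.5   53.9]
(50, 54) [293. 183.] 45 [647.6 -73.2  50. ] [658.  -67.3  53.3]
plate ((596.8973999023438, -87.75614166259766), (108.90003204345703, 217.32313537597656), 85.66151428222656)
```

View pics/wrist8.png

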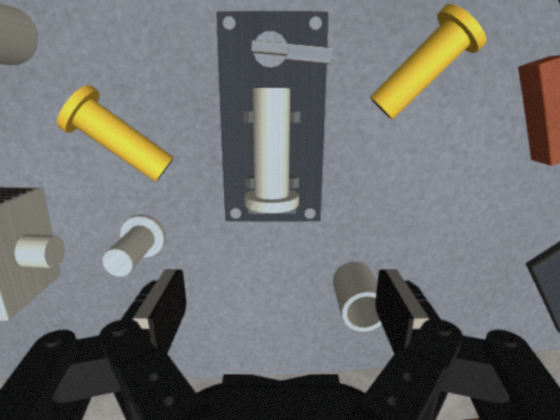

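The tube's top line has yaw -4.4°, and the tube's middle is at about (617.1,-89), which agrees with the V supports and the clamp axis. I grip it at x = 2 mm.

```bash
python3 -m inch '{"translation":[[0.0294,-0.0088,0],[0.0294,-0.0088,0.05],[0.0294,-0.0088,0.1],[0.0294,-0.0088,0.14],[0.0294,-0.0088,0.17],[0.0294,-0.0088,0.19],[0.0294,-0.0088,0.1945],[0.0294,-0.0088,0.1945]],"turn":[0.4,0.4,0.4,0.4,0.4,0.4,0.4,0.4]}';python3 -m inch '{"translation":[[0,0,0],[0,0,0],[0,0,0],[0,0,0],[0,0,0],[0,0,0]],"turn":[0,0,0,0,0,0]}' 1;python3 -m inch '{"translation":[[0,0,-0.01],[0,0,-0.03],[0,0,-0.08],[0,0,-0.13],[0,0,-0.17],[0,0,-0.17],[0,0,-0.17]],"turn":[0,0,0,0,0,0,0]}'
python3 - <<'E'
from h import *
print(pose().round(3).tolist()); c,I,D=snap("scene","scene9"); P=cloud(c,D); z=P[...,2]
m=((z>60)&(z<85)&(P[...,0]>560)&(P[...,0]<900)&(P[...,1]>-300)&(P[...,1]<100)).astype(np.uint8); n,l,st,ce=cv2.connectedComponentsWithStats(m)
for i in range(1,n):
    if st[i,4]>20: w=P[l==i]; print(ce[i].round(),st[i,4],w.min(0).round(),w.max(0).round())
E
```

```text
time: 15.95
tool_pos: [619.7, -89.7, 38.0]
ee_rot: [0.0, 0.038, 0.999, -0.0]
wrist_force: [-0.3, -0.2, 0.1]
gripper_width: 85.5
time: 16.7
tool_pos: [619.9, -89.5, 38.3]
ee_rot: [0.001, 0.038, 0.999, 0.001]
wrist_force: [-0.0, 4.6, 4.5]
gripper_width: 32.3
time: 17.58
tool_pos: [618.7, -90.7, 206.3]
ee_rot: [-0.001, 0.039, 0.999, 0.0]
wrist_force: [-0.6, 0.3, -2.7]
gripper_width: 32.5
[[-0.997, 0.077, -0.002, 618.661], [0.077, 0.997, 0.0, -90.661], [0.002, 0.0, -1.0, 206.337], [0.0, 0.0, 0.0, 1.0]]
[339. 273.] 119 [771. -28.  60.] [821.  23.  73.]
[253. 297.] 107 [ 703. -271.   62.] [ 733. -240.   79.]
```

The tube came up with it (grip 32 mm). The tool can't be pitched by command. To get the 0.4 rad nose-up tilt I'll turn the tube round beyond the fixture and press the flange's rim down on the fixed end stop (top 45 mm), so the tube pivots between the pads.

```bash
python3 -m inch '{"translation":[[-0.02,0,0],[-0.04,0,0],[-0.06,0,0],[-0.08,0,0],[-0.1,0,0],[-0.1143,0.0014,0],[-0.1143,0.0014,0],[-0.1143,0.0014,0],[-0.1143,0.0014,0]],"turn":[10,20,30,40,50,60,70,80,90]}'; python3 -m inch '{"translation":[[0,0,0],[0,0,0],[0,0,0],[0,0,0],[0,0,0],[0,0,0],[0,0,0],[0,0,0],[0,0,0],[0,0,0]],"turn":[10,20,30,40,50,60,70,80,90,90]}'
python3 - <<'E'
from h import *
print(pose().round(3).tolist(),robot.get_state()["qpos"].round(2)); c,I,D=snap("wrist","wrist10"); 
P=cloud(c,D); x,y,z=P[...,0],P[...,1],P[...,2]
m=(x>640)&(x<720)&(y>-150)&(y<-50)&(z>38)&(z<48); q=P[m]; print(len(q),np.percentile(q,[2,50,98],0).round(1).tolist() if len(q) else"")
E
```

```text
time: 18.75
tool_pos: [732.8, -97.9, 204.4]
ee_rot: [-0.002, 0.736, 0.677, -0.001]
wrist_force: [-0.1, -0.3, -1.7]
gripper_width: 32.4
time: 20.0
tool_pos: [732.9, -98.0, 205.0]
ee_rot: [-0.0, 0.999, -0.038, -0.002]
wrist_force: [-0.6, -0.2, -3.1]
gripper_width: 32.2
[[0.997, -0.075, -0.004, 732.876], [-0.075, -0.997, 0.001, -97.96], [-0.004, -0.001, -1.0, 205.008], [0.0, 0.0, 0.0, 1.0]] [-0.24  0.79  0.82 -0.    1.54  1.41]
0
```

View pics/wrist10.png

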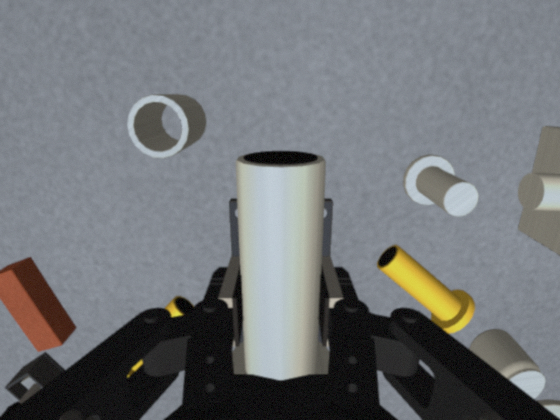

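The picture shows the tube's plain end towards +x, centred at (281,160), with the collar (165,125) and stub (445,185) well clear. Now the press-down, in two stages.

```bash
python3 -m inch '{"translation":[[0,0,0.05],[0,0,0.1],[0,0,0.13],[0,0,0.144],[0,0,0.144]],"turn":[0,0,0,0,0]}';python3 -m inch '{"translation":[[0,0,0.003],[0,0,0.006],[0,0,0.009],[0,0,0.012],[0,0,0.012]],"turn":[0,0,0,0,0]}'; python3 -c "
from h import *
T=pose();c,I,D=snap('wrist','wrist11');P=cloud(c,D);d=P-T[:3,3];a=d@T[:3,0];b=d@T[:3,1]
m=(abs(b)<4)&(a>14)&(a<60)&(d[...,2]>-20)&(d[...,2]<70);f=np.polyfit(a[m],d[...,2][m],1);print('tilt',-np.arctan(f[0]),m.sum())"
```

```text
time: 20.68
tool_pos: [733.2, -98.0, 62.4]
ee_rot: [-0.0, 0.999, -0.038, -0.001]
wrist_force: [-0.1, 0.0, -1.9]
gripper_width: 32.5
time: 21.3
tool_pos: [734.6, -98.1, 53.5]
ee_rot: [0.0, 0.999, -0.038, 0.002]
wrist_force: [-0.1, -0.3, 7.5]
gripper_width: 32.1
tilt 0.14722136599151392 2973
```

It pivots under about 9 N and the tilt is now 0.15 rad. I press on.

```bash
python3 -m inch '{"translation":[[0,0,0.003],[0,0,0.006],[0,0,0.009],[0,0,0.011],[0,0,0.011]],"turn":[0,0,0,0,0]}'; cat > tilt.py <<'E'
from h import *
T=pose();c,I,D=snap('wrist','wristT');P=cloud(c,D);d=P-T[:3,3];a=d@T[:3,0];b=d@T[:3,1]
m=(abs(b)<4)&(a>14)&(a<60)&(d[...,2]>-30)&(d[...,2]<70);f=np.polyfit(a[m],d[...,2][m],1)
r=d[...,2][m]-np.polyval(f,a[m]);print('tilt',-np.arctan(f[0]),m.sum(),'rms',r.std(),'axis height over TCP at 0',f[1]-17/np.cos(np.arctan(f[0])),'a max',np.percentile(a[m],99))
E
python3 tilt.py
```

```text
time: 21.98
tool_pos: [737.6, -98.6, 44.8]
ee_rot: [0.001, 0.999, -0.038, 0.006]
wrist_force: [6.9, -0.4, 10.9]
gripper_width: 32.3
tilt 0.18493019039266007 2740 rms 0.6980525460035922 axis height over TCP at 0 16.793988838389545 a max 59.70057204348691
```

```bash
python3 -m inch '{"translation":[[0,0,0.003],[0,0,0.006],[0,0,0.009],[0,0,0.012],[0,0,0.012]],"turn":[0,0,0,0,0]}'; python3 tilt.py
```

```text
time: 22.65
tool_pos: [738.4, -98.7, 32.7]
ee_rot: [0.001, 0.999, -0.038, 0.007]
wrist_force: [10.6, -0.4, 8.5]
gripper_width: 32.4
tilt 0.39269039806706235 2657 rms 0.727263176353882 axis height over TCP at 0 18.047188033013455 a max 59.50663039098683
```

The tilt is 0.39 rad. I lift it off and re-measure.

```bash
python3 -m inch '{"translation":[[0,0,-0.01],[0,0,-0.03],[0,0,-0.07],[0,0,-0.12],[0,0,-0.17],[0,0,-0.19],[0,0,-0.19],[0,0,-0.19]],"turn":[0,0,0,0,0,0,0,0]}'; python3 tilt.py; python3 -c "
from h import *
print(pose().round(3).tolist())
c,I,D=snap('scene','sceneB');c,I,D=snap('side','sideB')"
```

```text
time: 23.7
tool_pos: [732.7, -97.8, 216.8]
ee_rot: [-0.0, 0.999, -0.038, -0.001]
wrist_force: [0.3, -0.0, -2.6]
gripper_width: 32.4
tilt 0.3783137189380854 2685 rms 0.6997238115863289 axis height over TCP at 0 17.91438659290315 a max 59.429941626903485
[[0.997, -0.077, -0.004, 732.675], [-0.077, -0.997, 0.001, -97.791], [-0.004, -0.001, -1.0, 216.268], [0.0, 0.0, 0.0, 1.0]]
```

The tilt holds at 0.378 rad. I move to a stand-off 100 mm short of the view point while turning 216.7° counter-clockwise.

```bash
python3 -m inch '{"translation":[[-0.025,-0.021,0],[-0.05,-0.042,0],[-0.075,-0.063,0],[-0.1,-0.084,0],[-0.125,-0.105,0],[-0.15,-0.126,0],[-0.175,-0.147,0],[-0.2,-0.168,0],[-0.225,-0.19,0],[-0.2414,-0.2078,0]],"turn":[-10,-20,-30,-40,-50,-60,-70,-80,-90,-100]}'; python3 -m inch '{"translation":[[0,0,0],[0,0,0],[0,0,0],[0,0,0],[0,0,0],[0,0,0],[0,0,0],[0,0,0],[0,0,0],[0,0,0]],"turn":[-10,-20,-30,-40,-50,-60,-70,-80,-90,-100]}'; python3 -m inch '{"translation":[[0,0,0],[0,0,0],[0,0,0],[0,0,0],[0,0,0]],"turn":[-10,-16.7,-16.7,-16.7,-16.7]}'
cat > lens.py <<'E'
from h import *
T=pose(); print(T.round(3).tolist())
e=np.array([np.cos(np.radians(32.3)),np.sin(np.radians(32.3)),0]); ax=np.cos(.4)*e+[0,0,np.sin(.4)]; L=np.array([727.8,267,300.])
def proj(c,X):
    X=(np.c_[X,np.ones(len(X))]@np.linalg.inv(c[2]).T)[:,:3]; n=X[:,:2]/X[:,2:]; n=n*(1+c[1]*(n**2).sum(1))[:,None]; return n@c[0][:2,:2].T+c[0][:2,2]
u=np.array([-e[1],e[0],0]); w=np.cross(ax,u); t=np.linspace(0,2*np.pi,60); o=[]
face=T[:3,3]+49.3*e+[0,0,37.5]; print("face",face.round(1),"view",(L-120*ax).round(1))
for n in("scene","side"):
    c,I,D=snap(n,n+"C"); P=cloud(c,D); q=P-L; s=q@ax; r=np.linalg.norm(q-s[...,None]*ax,axis=-1)
    hsv=cv2.cvtColor(I,cv2.COLOR_BGR2HSV); m=(hsv[...,0]>10)&(hsv[...,0]<40)&(hsv[...,2]>130)&(hsv[...,1]>15)&(abs(s)<60)&(r<60)
    Q=P[m]; print(n,"ring",m.sum(),Q.mean(0).round(1),np.percentile(s[m],[5,50,95]).round(1))
    for rad,k,col in((33,0,(0,0,255)),(33,12,(0,255,0)),(14,0,(255,0,255))):
        uv=proj(c,L+k*ax+rad*(np.cos(t)[:,None]*u+np.sin(t)[:,None]*w)); J=I if rad==33 and k==0 else J
        if k==0 and rad==33: B=cv2.resize(I,None,fx=4,fy=4,interpolation=2); ctr=uv.mean(0)
        cv2.polylines(B,[((uv+.5)*4).astype(int)],True,col,1)
    x,y=(ctr*4).astype(int); o.append(B[max(0,y-250):y+250,max(0,x-200):x+200])
cv2.imwrite("pics/lens.png",np.hstack(o))
E
python3 lens.py
```

```text
time: 25.1
tool_pos: [507.3, 128.6, 217.8]
ee_rot: [-0.0, 0.669, 0.743, -0.0]
wrist_force: [-0.0, 0.1, -2.2]
gripper_width: 32.4
time: 26.35
tool_pos: [508.4, 127.7, 217.7]
ee_rot: [-0.001, -0.139, 0.99, 0.0]
wrist_force: [0.1, 0.2, -2.5]
gripper_width: 32.2
time: 26.98
tool_pos: [508.7, 127.7, 218.2]
ee_rot: [-0.0, -0.278, 0.961, 0.0]
wrist_force: [-0.3, 0.2, -1.5]
gripper_width: 32.4
[[-0.846, -0.533, -0.0, 508.668], [-0.533, 0.846, -0.0, 127.712], [0.0, 0.0, -1.0, 218.188], [0.0, 0.0, 0.0, 1.0]]
face [550.3 154.1 255.7] view [634.4 207.9 253.3]
scene ring 52 [739.8 259.2 321.8] [ 6.6 16.1 17.4]
side ring 113 [721.8 286.6 319.2] [ 6.7 12.4 18.3]
```

View pics/lens.png

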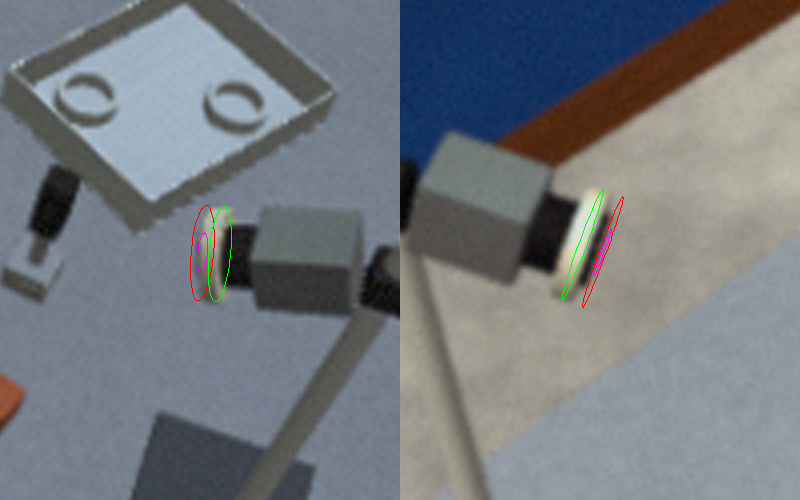

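The overlay puts the predicted lens and ring (red/green) on the drawn lens at (205,255) and (590,245) to within a few mm in both views. I make the final approach.

```bash
python3 -m inch '{"translation":[[-0.025,0,0.001],[-0.05,0,0.0025],[-0.075,0.001,0.0025],[-0.09,0.001,0.0025],[-0.097,0.001,0.0025],[-0.1,0.001,0.0025],[-0.1,0.001,0.0025],[-0.1,0.001,0.0025],[-0.1,0.001,0.0025]],"turn":[0,0,0,0,0,0,0,0,0]}'
python3 tilt.py
cat > chk.py <<'E'
from h import *
T=pose(); print(T[:3,3].round(1), robot.get_state()["joint_vel"].round(3)); th=np.radians(32.3); e=np.array([np.cos(th),np.sin(th),0]); L=np.array([727.8,267,300.]); ax=np.cos(.4)*e+[0,0,np.sin(.4)]; V=L-120*ax
f=T[:3,3]+49.3*e+[0,0,37.5]; print("face-view",(f-V).round(1))
F={}
for n in("scene","side"):
    c,I,D=snap(n,n+"D"); P=cloud(c,D); s=(P-V)@ax; r=np.linalg.norm((P-V)-s[...,None]*ax,axis=-1)
    m=(abs(s+5)<18)&(r<40)&(I.min(2)>60); q=P[m]; print(n,"flange pts",len(q),np.median(q,0).round(1) if len(q) else"","s",np.percentile(s[m],[3,50,97]).round(1))
    d=np.hypot(P[...,0]-473.5,P[...,1]-253.3); m=(d<40)&(I.max(2)<70)&(P[...,2]>60)&(P[...,2]<130); print("key handle",m.sum(),np.median(P[m],0).round(1),P[m][:,2].max())
E
python3 chk.py
```

```text
time: 28.2
tool_pos: [592.6, 181.8, 216.0]
ee_rot: [0.0, -0.278, 0.961, -0.0]
wrist_force: [-0.4, 0.5, -1.2]
gripper_width: 32.7
tilt 0.3774695714909182 2703 rms 0.7431147986982842 axis height over TCP at 0 17.958258549836444 a max 59.51388420914119
[592.6 181.9 216. ] [ 0.001  0.004 -0.002  0.001  0.    -0.001]
face-view [-0.1  0.3  0.2]
scene flange pts 156 [629.9 191.  258.7] s [-22.1  -5.2  -2.4]
key handle 22 [473.8 250.2 112.5] 115.69009187002393
side flange pts 165 [614.3 212.6 261.4] s [-21.6  -8.   -1.3]
key handle 209 [469.6 259.5 100.7] 118.78221147644308
```

```bash
python3 -m inch '{"translation":[[0,0,0],[0,0,0],[0,0,0],[0,0,0],[0,0,0]],"turn":[0,0,0,0,0]}' && python3 -c "
from rig import robot
print(robot.sign_off())"
```

```text
time: 28.98
tool_pos: [592.7, 182.0, 215.8]
ee_rot: [0.0, -0.278, 0.961, -0.0]
wrist_force: [-0.3, 0.4, -2.6]
gripper_width: 32.5
the job is handed in; nothing more can be done
None
```

The job is handed in at about 29 s, with the tube held still in front of the lens. I never got a verdict, so what follows rests on my own measurements.

- **Key and clamp:** I took the smallest key from its pot, set it on the clamp's screw head and turned it counter-clockwise. The last look showed the tang at 81°, which puts the clamp at about 1.48 rad. Its finger was clear of the tube.
- **Key back in the pot:** The key stands upright with its handle about 1 mm from the pot centre and its top at 113.8 mm. It was still there in the final pictures.
- **Tube tilt:** The moves could not pitch the tool. I turned the tube around beyond the fixture and pressed its flange rim onto the fixed end stop, so it pivoted between the pads. It tilted to 0.377 rad against the wanted 0.40.
- **Final pose:** The computed face centre is within 1 mm of my estimate of the view point. That estimate should be good to about 5 mm. It comes from the stand foot, the nominal 300 mm lens height and an overlay on the lens ring.

**Checks that disagreed:** The scene and side cameras differ by up to about 13 mm on the same object. I averaged them where the wrist camera had no view. An early triangulation of the lens ring came out about 18 mm low, so I dropped it as a poor partial fit. I did not look at the clamp or the bystanders again after the tube was lifted.

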